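# Feed the press nest with one steel tray from a nested stack

### The arm

A 6-joint arm with a two-finger parallel gripper is mounted at the origin on the work surface. World frame = base frame: x ahead of the robot, y to its left, z up, the work surface at z = 0. Lengths are in m, angles in rad, forces in N, time in s.
With the tool pointing down it reaches from about 0.35 to 0.85 m from the base axis. Payload 8.1 kg.
Tool frame: the origin (TCP) lies at the very end of the fingers, on their centre line; the grasp point (between the pads) lies 19 mm behind it; z points along the fingers, y is the direction in which the jaws open and shut (so a half turn about z gives the same grasp; the last joint's range is limited). The gripper opens to 93 mm and grips with 3 to 60 N. Pads are 15 mm wide; open, the fingers measure 128 mm over their backs; the gripper's body (75 mm by 188 mm) begins 65 mm behind the grasp point.
Start: joints at [1.215, 0.13, 1.488, -0, 1.523, -0.085], TCP at [0.16, 0.578, 0.19] pointing down, gripper open.
Joint ranges: [-2.96, 2.96], [-0.89, 2.26], [0.02, 2.5], [-1.34, 4.48], [0, 2.73], [-2.66, 2.66]. Speed limits (rad/s): [2.39, 2.39, 2.79, 3.14, 3.14, 3.14].

### API

Orientations are given as a rotation vector (axis times angle).
In Python, from plant import * gives the robot as it stands.
- The arm moves only by the tool apply_moves, never from a script. Its argument "commands" is one flat list of numbers, 7 for each row, row after row: the shift along the world's x, y, z in cm, then the turn, a rotation vector about the world's x, y, z in rad, then the finger opening in cm, from 0 to 9.3. A call has 1 to 8 rows; each row shifts and turns the pose as measured when the row begins; what a row does not reach is not made up. A row lasts 1/8 s, in which the tool goes at most 62.5 mm and 10.7 degrees, less where a joint would pass 70% of its speed; a pose out of reach is approached as far as the arm can. A call with a gripper value outside its range is refused whole. The fingers move at their own pace and stop on an object; "squeeze" is the grip in N (left out, the last holds). Time passes only in rows, so rows that do not move let the fingers close. It gives the time, the measured TCP pose, the force and the opening at its end, in the units of the state.
- read_state(): the state, without advancing time (a new reading comes with each control period).
- read_camera(name): name is "scene" or "top" or "wrist"; returns (picture, depth): 384x512x3 uint8, blue, green, red; 384x512 float32, m along the optical axis (not along the pixel's ray), 0 where there is no reading.
- camera_model(name): a dict with "intrinsics" (3x3 intrinsics, pixels), "R" (3x3) and "t" (3): a world point X has camera coordinates R X + t. Camera axes: x right, y down, z forward; pixel columns grow to the right and rows downward; lengths in m; the calibration is good to about 2 mm. A picture is of the moment at which its call begins: read the wrist's pose just before it. camera_model takes no time and is no camera call; for the wrist camera it gives the pose at the moment of the call.
- close_job(): hands the job in, once; it reports no verdict.
Trained networks look in the newest picture that a camera, given by its name, has taken for a name from the list of things; names that differ only in an ending like _2 or _b are one class to them, and where a whole thing is asked for, a point or a joint stands for the part that bears it (a point fixed in the world has none). Each returns a list of dicts, best first, with "conf" (0 to 1); they miss things now and then, are a little off and sometimes report something else, mostly with a low value. They report only what shows in the picture. A call takes as long as a camera call. They do not tell look-alikes from the thing itself.
- find_in(query, camera): "point" ([x, y, z] in m, in the coordinates of the camera as it stood for that picture, good to about 4 mm: the middle of the surface that is visible of it).
- cut_out(query, camera): "mask" (384x512 bool, what is visible of it).
- spot_point(query, camera): "point" ([x, y, z] in m, in the coordinates of the camera as it stood for that picture, good to about 4 mm: a listed point, or the origin of a listed thing).
The state is a dict: "t": time; "q": joint angles; "dq": joint speeds; "joint_torque": joint torques, N m; "tool_pos": TCP position; "orientation": TCP orientation; "force": force on the tool from outside, world axes, zero at the start; "wrist_torque": the same for the moment, N m; "opening": finger opening in m.
Only numpy, scipy, OpenCV 4.12 (cv2) and the standard library are available. Lean on these libraries where they do the work, as an engineer would, in place of code of your own. Each camera call takes 0.05 s, during which the arm holds its last target. There are 200 camera calls.

### The job

Lift only the top bare-steel tray off its nested stack, leaving the next steel tray and the brass trays where they are. Lower it, without dropping it, into the recess of the green press nest so that it stands flat and upright inside the low rim, lengthwise with the recess, and let go.

Things in the scene. Friction and masses are not known exactly. Their poses are not given: they have to be found in the camera images.
- steel_tray_center (a point): Centre of the top tray of the silver stack; x along, y across, z up. Open tray 104 x 52 x 50 mm high, 0.18 kg; rim 25 mm above, bottom 25 mm below this point. Top 18 mm: upright collar, 3 mm wall, the place to grip (across its 52 mm width at mid-length), with 4 mm lugs under its corners; the body below is narrower (45 mm), tapering to a flat 84 x 32 mm bottom. Rim about 102 mm above the table.
- steel_next_center (a point): Centre of the second of three steel trays, same shape, nested loosely 22 mm below the top one in a fixed blue holder (112 x 60 x 36 mm, base 150 mm long). All collars have one outline, 4 mm gaps between: fingers more than 22 mm below the top rim also catch this tray. Nothing sticks; the top one lifts straight up and is clear after 30 mm.
- brass_tray_center (a point): Centre of the top one of two brass (yellow) trays of the same shape, nested in a like blue holder, 80 mm high in all; a bystander. Steel and brass stacks may be on either side.
- nest_floor (a point): Centre of the recess floor of the fixed green press nest (block 170 x 120 x 12 mm with a low rim on it); the floor is painted white, 12 mm above the table. x along the recess, y across, z up. The recess is 112 long x 60 wide inside a rim 10 mm high, 7 mm thick. The tray may stand either way round.
Not all that is in view belongs to the job. Leave any orange or purple look-alike of the part that bears steel_tray_center alone.

How it is judged:
On the way, in this order (a step that is already met when the one before it is completed fails the run):
1. the top steel tray is lifted in the fingers at least 30 mm above its start level, clear of the next one (height (world z) of steel_tray_center above 0.107 m and distance between steel_tray_center and steel_next_center above 0.05 m and contact force between the fingers and steel_tray above 0.5 N), for 0.1 s.
2. the tray, still held, is within 15 mm of the nest's floor inside the recess (z of steel_tray_center in the frame of nest_floor below 0.04 m and horizontal distance between steel_tray_center and nest_floor below 0.02 m and contact force between the fingers and steel_tray above 0.5 N), for 0.05 s.
At the end, for the whole second after the job is handed in: The top steel tray stands at rest, upright within 4.5 degrees, on the recess floor (centre 21 to 29 mm above it), within 18 mm of the recess centre seen from above and 15 degrees of its length. The next steel tray and the top brass tray are within 10 mm of where they started (horizontal distance between steel_tray_center and nest_floor below 0.018 m and z of steel_tray_center in the frame of nest_floor between 0.021 and 0.029 m and angle between the x axis of steel_tray_center and the x axis of nest_floor, either way round below 0.26 rad and angle between steel_tray_center's own z axis and vertical below 0.08 rad and linear speed of steel_tray below 0.02 m/s and distance of each of steel_next_center, brass_tray_center from where it was at the start of the episode below 0.01 m); the robot touches nothing.
It fails at once if the next steel tray is dragged up or shifted by more than 12 mm (distance of steel_next_center from where it was at the start of the episode above 0.012 m).
It fails at once if the brass stack is disturbed by more than 12 mm (distance of brass_tray_center from where it was at the start of the episode above 0.012 m).
It also fails if it takes over 40 s, if anything falls off the work surface, if the arm or the gripper's body presses on something with over 40 N, if the wrist force passes 120 N, or if a joint passes its speed limit or range.

## Working session

There is one attempt and no reset: what is moved stays moved. The work goes in short steps, Python scripts to look and compute and a tool call to move; the robot and the scene stay as the last step left them, time stands still between calls to the robot, and variables do not carry over. Pictures are saved under pics/ and viewed, about 8 in all and at most 12, crops included, and the job is handed in when it is done.

Besides the shell and the picture viewer there is one more tool, called after "Call:" as a command line: name --argument value ..., lists and objects as JSON in quotes. apply_moves: Moves the arm, as the interface text tells. Its arguments: {"type":"object","properties":{"commands":{"type":"array"},"squeeze":{"type":"number"}},"required":["commands"]}

```bash
mkdir -p pics; cat > h.py <<'E'
from plant import *
import numpy as np, cv2
def world(p,m): return np.array(m["R"]).T@(np.array(p)-np.array(m["t"]))
def cloud(d,m):
    K=np.array(m["intrinsics"]); v,u=np.mgrid[:384,:512]
    P=np.stack([(u-K[0,2])/K[0,0]*d,(v-K[1,2])/K[1,1]*d,d],-1)
    return (P-np.array(m["t"]))@np.array(m["R"])
def pix(X,m):
    c=np.array(m["R"])@X+np.array(m["t"]); p=np.array(m["intrinsics"])@c; return p[:2]/p[2]
E
python3 - <<'E'
from h import *
s=read_state(); print(s["t"],s["tool_pos"],s["orientation"],s["opening"])
ims=[]
for c in("scene","top"):
    im,d=read_camera(c); m=camera_model(c); ims.append(im); np.savez(c+".npz",im=im,d=d)
    for q in("steel_tray_center","steel_next_center","brass_tray_center","nest_floor"):
        for r in spot_point(q,c)[:4]:
            w=world(r["point"],m); print(c,q,round(r["conf"],2),w.round(3),pix(w,m).round())
cv2.imwrite("pics/a.png",cv2.resize(np.hstack(ims),(800,300)))
cv2.imwrite("pics/top.png",cv2.resize(ims[1],(800,600)))
E
```

```text
0.0 [0.16023602 0.57756991 0.18900471] [-4.23999755e-01 -3.11242898e+00  2.75607652e-03] 0.09254808816125472
scene steel_tray_center 0.95 [ 0.683 -0.257  0.025] [174. 270.]
scene steel_tray_center 0.85 [ 0.451 -0.453  0.023] [105. 200.]
scene steel_tray_center 0.69 [ 0.508 -0.258  0.075] [178. 199.]
scene steel_tray_center 0.58 [ 0.321 -0.37   0.022] [144. 167.]
scene steel_next_center 0.68 [ 0.508 -0.265  0.053] [176. 206.]
scene brass_tray_center 0.68 [0.486 0.266 0.051] [388. 195.]
scene nest_floor 0.95 [0.6   0.013 0.012] [291. 242.]
top steel_tray_center 0.94 [ 0.459 -0.455  0.029] [395. 212.]
top steel_tray_center 0.83 [ 0.32  -0.363  0.023] [364. 265.]
top steel_tray_center 0.7 [ 0.511 -0.261  0.081] [326. 192.]
top steel_tray_center 0.65 [ 0.684 -0.251  0.025] [316. 135.]
top steel_next_center 0.6 [0.603 0.018 0.013] [221. 167.]
top steel_next_center 0.53 [ 0.509 -0.262  0.052] [325. 195.]
top brass_tray_center 0.62 [0.483 0.268 0.053] [128. 210.]
top nest_floor 0.73 [0.603 0.017 0.015] [221. 167.]
```

View pics/top.png

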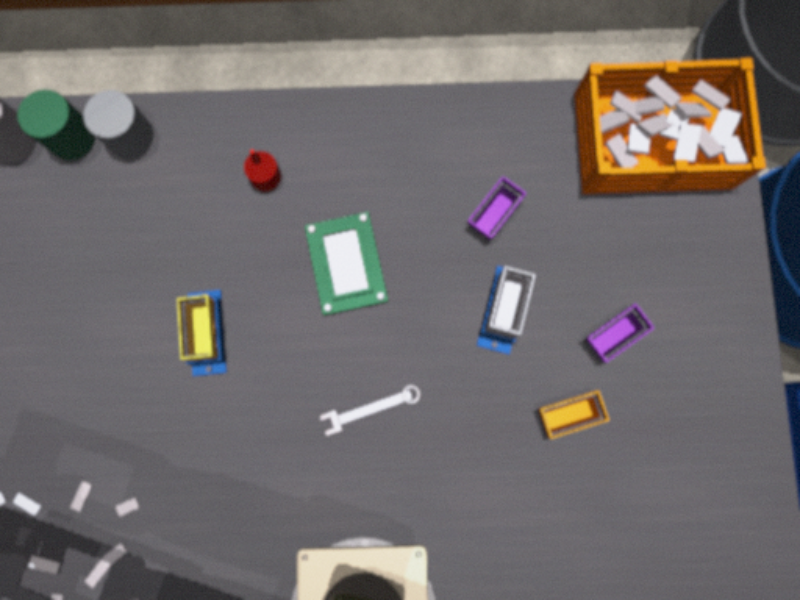

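View pics/a.png

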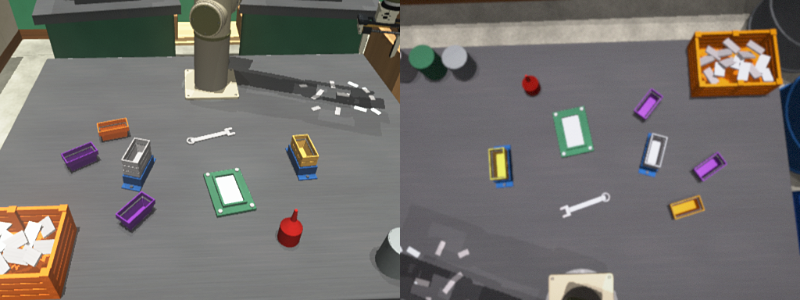

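```bash
python3 - <<'E'
from h import *
for c in("scene","top"):
    z=np.load(c+".npz"); m=camera_model(c); P=cloud(z["d"],m); im=z["im"].astype(int)
    ok=z["d"]>0
    def reg(cx,cy,r): return ok&(np.hypot(P[...,0]-cx,P[...,1]-cy)<r)
    # steel rim: collar top
    for n,cx,cy,zl,zh in(("steelrim",.51,-.26,.095,.112),("brassrim",.485,.267,.072,.09),("nestrim",.6,.015,.018,.03)):
        k=reg(cx,cy,.09)&(P[...,2]>zl)&(P[...,2]<zh)
        if k.sum()<10: print(c,n,k.sum()); continue
        r=cv2.minAreaRect(P[k][:,:2].astype(np.float32)*1000); print(c,n,k.sum(),np.round(r[0],1),np.round(r[1],1),round(r[2],1),np.percentile(P[k][:,2],[5,50,95]).round(4))
    k=reg(.6,.015,.08)&(im.min(-1)>170)
    if k.sum()>10:
        r=cv2.minAreaRect(P[k][:,:2].astype(np.float32)*1000); print(c,"floor",k.sum(),r,np.median(P[k][:,2]).round(4))
E
```

```text
scene steelrim 284 [ 509.  -264.2] [ 53.8 108. ] 73.1 [0.0956 0.1008 0.104 ]
scene brassrim 293 [482.6 266.7] [110.5  54.9] 5.4 [0.0724 0.0781 0.0821]
scene nestrim 495 [601.6  13.9] [151.7 101.2] 11.2 [0.0186 0.0223 0.0254]
scene floor 836 ((601.6097412109375, 14.5418701171875), (118.26113891601562, 62.0472526550293), 11.16491985321045) 0.0132
top steelrim 173 [ 508.2 -261.2] [ 52.5 105.1] 72.9 [0.0964 0.1009 0.1044]
top brassrim 207 [482.  269.9] [104.7  54. ] 5.6 [0.0725 0.0788 0.0826]
top nestrim 322 [599.4  16.9] [151.1 104. ] 10.7 [0.0189 0.0219 0.0252]
top floor 828 ((597.2472534179688, 9.469127655029297), (123.99996185302734, 78.9634017944336), 12.220248222351074) 0.0119
```

Top view (800×600): the silver tray in a blue holder is at (510,300). The look-alikes are purple at (497,210) and (620,333), and orange at (573,413); all three lie bare on the table. The brass stack is at (197,330) and the nest at (346,262). Only the candidate at world (0.508, -0.262) has its rim at 0.101 m and is silver in a holder, so that is the target. Its length runs at about -17°, and the recess at about +11°.

I'll fly over it and confirm with the wrist camera.

Call:
apply_moves --commands '[2.9, -5, 0.5, 0, 0, 0, 9.3, 2.9, -5, 0.5, 0, 0, 0, 9.3, 2.9, -5, 0.5, 0, 0, 0, 9.3, 2.9, -5, 0.5, 0, 0, 0, 9.3, 2.9, -5, 0, 0, 0, 0, 9.3, 2.9, -5, 0, 0, 0, 0, 9.3, 2.9, -5, 0, 0, 0, 0, 9.3, 2.9, -5, 0, 0, 0, 0, 9.3]' --squeeze 20

```text
t: 1.5
tool_pos: [0.3958, 0.1685, 0.2106]
orientation: [0.411, 3.11, 0.002]
force: [1.2, 0.5, 0.8]
opening: 0.0927
```

Call:
apply_moves --commands '[1, -5.5, 0, 0, 0, 0, 9.3, 1, -5.5, 0, 0, 0, 0, 9.3, 1, -5.5, 0, 0, 0, 0, 9.3, 1, -5.5, 0, 0, 0, 0, 9.3, 1, -5.5, 0, 0, 0, 0, 9.3, 1, -5.5, 0, 0, 0, 0, 9.3, 1, -3, 0, 0, 0, 0, 9.3, 0, 0, 0, 0, 0, 0, 9.3]'

```text
t: 2.5
tool_pos: [0.4674, -0.2081, 0.2126]
orientation: [0.42, 3.102, 0.002]
force: [-0.4, -0.2, -0.1]
opening: 0.0928
```

```bash
cat > w.py <<'E'
from h import *
import sys
name,cx,cy,zl,zh=sys.argv[1],*map(float,sys.argv[2:6])
m=camera_model("wrist"); im,d=read_camera("wrist"); s=read_state()
from scipy.spatial.transform import Rotation as R
T=R.from_rotvec(s["orientation"]).as_matrix()
print(s["tool_pos"].round(4),"yaw y",np.degrees(np.arctan2(T[1,1],T[0,1])).round(2),"z",T[:,2].round(4))
for q in("steel_tray_center","nest_floor"):
    for r in spot_point(q,"wrist")[:3]:
        w=world(r["point"],m); print(q,round(r["conf"],2),w.round(4),pix(w,m).round())
P=cloud(d,m); k=(d>0)&(np.hypot(P[...,0]-cx,P[...,1]-cy)<.085)&(P[...,2]>zl)&(P[...,2]<zh)
print(k.sum())
if k.sum()>10:
    r=cv2.minAreaRect(P[k][:,:2].astype(np.float32)*1000); print(r,np.percentile(P[k][:,2],[5,50,95]).round(4))
im=im.copy(); np.savez("w_"+name+".npz",im=im,d=d)
cv2.imwrite(f"pics/{name}.png",im)
E
python3 w.py w1 .508 -.262 .095 .11
```

```text
[ 0.4673 -0.207   0.2126] yaw y 74.64 z [ 1.080e-02  1.000e-04 -9.999e-01]
steel_tray_center 0.96 [ 0.4583 -0.4519  0.0269] [ 60. 201.]
steel_tray_center 0.87 [ 0.6849 -0.2583  0.0261] [264. 316.]
steel_tray_center 0.83 [ 0.5065 -0.2589  0.0795] [220. 215.]
nest_floor 0.95 [0.6016 0.0187 0.0092] [457. 206.]
1237
((507.63031005859375, -262.9922790527344), (52.22428894042969, 104.94126892089844), 72.89633178710938) [0.096  0.1014 0.1027]
```

View pics/w1.png

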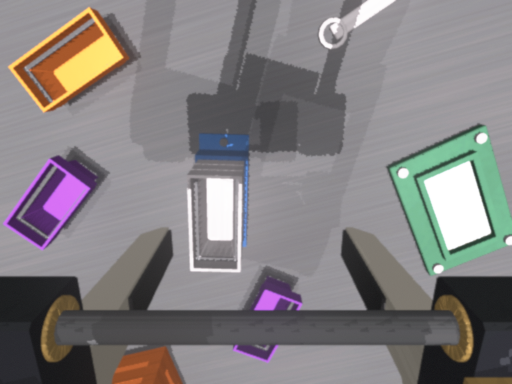

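The wrist view shows the silver tray in its blue holder at (218,215). The purple and orange look-alikes are elsewhere, at (55,200), (268,318) and (70,60). From two views the centre is (0.508, -0.2625), the rim is at about 0.102 m and the width axis is at 72.9°. Next I align above it and come part way down.

Call:
apply_moves --commands '[2, -2.8, 0, 0, 0.011, -0.03, 9.3, 2, -2.8, 0, 0, 0, 0, 9.3, 0, 0, -2.5, 0, 0, 0, 9.3, 0, 0, -2.5, 0, 0, 0, 9.3, 0, 0, -1, 0, 0, 0, 9.3, 0, 0, 0, 0, 0, 0, 9.3]'

```text
t: 3.4
tool_pos: [0.5101, -0.2545, 0.154]
orientation: [0.448, 3.106, 0.0]
force: [0.6, 0.2, -0.8]
opening: 0.0931
```

```bash
python3 w.py w2 .508 -.262 .095 .11
```

```text
[ 0.5104 -0.2548  0.1547] yaw y 73.59 z [ 4.1e-03 -8.0e-04 -1.0e+00]
steel_tray_center 0.92 [ 0.5036 -0.2619  0.0731] [247. 179.]
steel_tray_center 0.87 [ 0.4552 -0.4522  0.0263] [ 51. 173.]
steel_tray_center 0.85 [ 0.6817 -0.2571  0.0266] [297. 310.]
1903
((507.8729248046875, -263.004150390625), (52.19343948364258, 104.92024230957031), 72.9503402709961) [0.0964 0.1015 0.1027]
```

Call:
apply_moves --commands '[-0.25, -0.85, 0, 0, 0.004, -0.01, 9.3, 0, 0, -2.5, 0, 0, 0, 9.3, 0, 0, -2, 0, 0, 0, 9.3, 0, 0, -1, 0, 0, 0, 9.3, 0, 0, 0, 0, 0, 0, 9.3]'

```text
t: 4.18
tool_pos: [0.5097, -0.2673, 0.1026]
orientation: [0.467, 3.1, -0.007]
force: [-0.8, -1.3, -0.5]
opening: 0.0932
```

Call:
apply_moves --commands '[-0.1, 0.4, -1, 0, 0, 0, 9.3, 0, 0, -0.6, 0, 0, 0, 9.3, 0, 0, 0, 0, 0, 0, 9.3]'

```text
t: 4.55
tool_pos: [0.5093, -0.2633, 0.0868]
orientation: [0.467, 3.098, -0.009]
force: [-0.2, 0.3, 0.2]
opening: 0.0932
```

```bash
python3 - <<'E'
from h import *
for i in range(4):
    read_camera("wrist"); s=read_state(); print(s["tool_pos"].round(4),s["orientation"].round(3),s["force"].round(1))
E
```

```text
[ 0.5095 -0.2634  0.0871] [ 0.467  3.098 -0.009] [ 0.2  0.6 -1. ]
[ 0.5097 -0.2635  0.0874] [ 0.467  3.098 -0.009] [-0.5  0.3  0.3]
[ 0.5098 -0.2636  0.0875] [ 0.467  3.097 -0.009] [-0.2 -0.2  0.5]
[ 0.5098 -0.2637  0.0876] [ 0.467  3.097 -0.009] [ 0.5  0.3 -0.2]
```

Call:
apply_moves --commands '[-0.2, 0.1, -0.4, 0, 0, 0, 9.3, 0, 0, 0, 0, 0, 0, 9.3]'

```text
t: 5.0
tool_pos: [0.5079, -0.2628, 0.0837]
orientation: [0.467, 3.097, -0.01]
force: [0.1, -0.0, -0.1]
opening: 0.0929
```

Call:
apply_moves --commands '[0, 0, 0, 0, 0, 0, 5.4, 0, 0, 0, 0, 0, 0, 4, 0, 0, 0, 0, 0, 0, 4, 0, 0, 0, 0, 0, 0, 4, 0, 0, 0, 0, 0, 0, 4, 0, 0, 0, 0, 0, 0, 4]'

```text
t: 5.75
tool_pos: [0.508, -0.263, 0.084]
orientation: [0.467, 3.096, -0.01]
force: [0.3, -0.7, -0.0]
opening: 0.0413
```

The opening is 41 mm where the tray should hold it at 52 mm, so I look before lifting.

```bash
python3 - <<'E'
from h import *
s=read_state(); print(s["opening"],s["force"],s["tool_pos"])
im,d=read_camera("scene"); im2,d2=read_camera("wrist")
m=camera_model("scene"); u,v=pix(np.array([.508,-.262,.09]),m).astype(int)
a=cv2.resize(im[v-50:v+50,u-66:u+67],(400,300),interpolation=cv2.INTER_CUBIC)
cv2.imwrite("pics/g.png",np.hstack([a,cv2.resize(im2,(400,300))]))
s=read_state(); print(s["opening"])
E
```

```text
0.04128661712988394 [ 0.32838594 -0.66750736 -0.02625842] [ 0.5080308  -0.26297508  0.08400017]
0.040418031732162636
```

View pics/g.png

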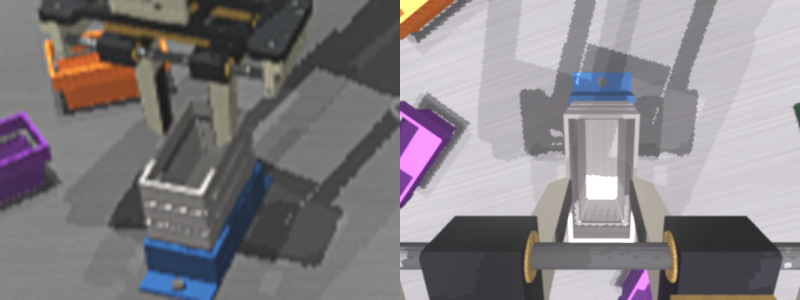

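```bash
python3 - <<'E'
from h import *
s=read_state(); print(s["opening"])
im,d=read_camera("scene"); m=camera_model("scene"); P=cloud(d,m)
im2,d2=read_camera("wrist"); m2=camera_model("wrist"); P2=cloud(d2,m2)
c=np.array([.508,-.263]); ax=np.radians(72.9); Y=np.array([np.cos(ax),np.sin(ax)]); X=np.array([Y[1],-Y[0]])
for n,p in(("scene",P),("wrist",P2)):
    r=p[...,:2]-c; a=r@X; b=r@Y; z=p[...,2]
    for z0 in np.arange(.07,.15,.01):
        k=(abs(a)<.012)&(abs(b)<.07)&(z>z0)&(z<=z0+.01)
        h,_=np.histogram(b[k]*1000,np.arange(-70,71,10)); print(n,z0.round(2),h)
    if 1:
        k=(abs(a)<.06)&(abs(b)<.07)&(z>.098)&(z<.106); print(n,cv2.minAreaRect(p[k][:,:2].astype(np.float32)*1000))
a=cv2.resize(im[140:240,125:245],(720,600),interpolation=cv2.INTER_CUBIC)
for sg in(-1,1):
  for off,zz in((.026,.084),(.026,.102)):
    q=pix(np.array([*(c+sg*off*Y),zz]),m); cv2.circle(a,(int((q[0]-125)*6),int((q[1]-140)*6)),4,(0,0,255),-1)
cv2.imwrite("pics/g2.png",a); print(read_state()["opening"])
E
```

```text
0.040418031732162636
scene 0.07 [ 0  0  0  0  7 14  0  0  0 15  0  0  0  0]
scene 0.08 [ 0  0  0  0 23  3  0  0  0 12  0  0  0  0]
scene 0.09 [ 0  0  0  0 16  0  0  0  0 15  0  0  0  0]
scene 0.1 [ 0  0  0  0 10  0  0  0  0 10  0  0  0  0]
scene 0.11 [ 0  0  0  1 12  0  0  0  3  5  0  0  0  0]
scene 0.12 [ 0  0  0  6 22  0  0  0  1  9  9  0  0  0]
scene 0.13 [ 0  0  0  8 22  0  0  0  2 14 14  0  0  0]
scene 0.14 [ 0  0  0 11 20  0  0  0  1 11 15  0  0  0]
scene ((509.5611267089844, -264.20733642578125), (53.372013092041016, 107.3870620727539), 72.99497985839844)
wrist 0.07 [  0   0   0   0   0 140   0   0 134   0   0   0   0   0]
wrist 0.08 [  0   0   0   0 188  93   0   0  78 194   0   0   0   0]
wrist 0.09 [ 0  0  0  0 54  0  0  0  0 34  0  0  0  0]
wrist 0.1 [ 0  0  0  0 63  0  0  0  0 59  0  0  0  0]
wrist 0.11 [  0   0   0   9 142   0   0   0  46 105   5   0   0   0]
wrist 0.12 [  0   0   0  78 249   0   0   0  78 179  68   0   0   0]
wrist 0.13 [  0   0   0 101 281   0   0   0  82 220  88   0   0   0]
wrist 0.14 [  0   0   0 138 362   0   0   0  95 272 131   0   0   0]
wrist ((508.07232666015625, -262.9283142089844), (52.15318298339844, 105.22164154052734), 72.84550476074219)
0.03970734194652008
```

View pics/g2.png

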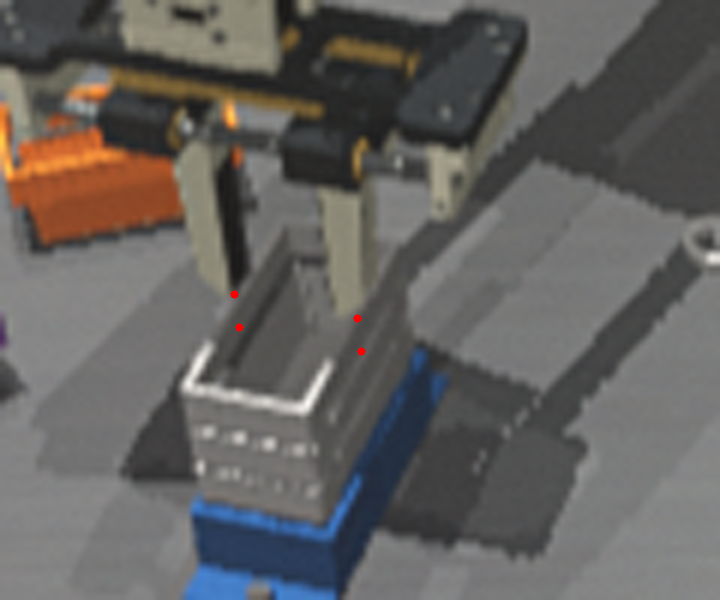

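Viewed enlarged: both fingers end at the rim, tips at pixels (232,290) and (350,312), just above the z = 0.102 marks. They closed above the tray without gripping it, so the real tips sit higher than the reported TCP. I'll raise and measure the tips.

Call:
apply_moves --commands '[0, 0, 2, 0, 0, 0, 5.5, 0, 0, 2, 0, 0, 0, 5.5, 0, 0, 0, 0, 0, 0, 5.5, 0, 0, 0, 0, 0, 0, 5.5]'

```text
t: 6.45
tool_pos: [0.5085, -0.2632, 0.128]
orientation: [0.467, 3.095, -0.011]
force: [-0.4, 0.1, -0.4]
opening: 0.0549
```

```bash
cat > tip.py <<'E'
from h import *
from scipy.spatial.transform import Rotation as R
def tips():
    for c in("scene","wrist"):
        m=camera_model(c); im,d=read_camera(c); s=read_state()
        T=R.from_rotvec(s["orientation"]).as_matrix()
        p=(cloud(d,m)-s["tool_pos"])@T  # tool frame
        k0=(d>0)
        for sg in(-1,1):
            k=k0&(abs(p[...,0])<.025)&(sg*p[...,1]>.01)&(sg*p[...,1]<.07)&(p[...,2]>-.06)&(p[...,2]<.012)
            q=p[k]
            h,e=np.histogram(q[:,2]*1000,np.arange(-60,15,4))
            print(c,sg,"opening",round(s["opening"],4),"z tool hist(4mm from -60)",h)
            t=q[(q[:,2]<-.03)]
            if len(t): print("   x range",np.percentile(t[:,0],[2,50,98]).round(4),"y",np.percentile(t[:,1],[2,98]).round(4))
    print(s["tool_pos"].round(4),T[:,2].round(3))
E
python3 -c "
from tip import *
tips()"
```

```text
scene -1 opening 0.0552 z tool hist(4mm from -60) [14 14 11 13 13 12 12  3  0  0  0  0  0  0  0  0  0  0]
   x range [-0.0113 -0.008   0.0063] y [-0.0432 -0.0283]
scene 1 opening 0.0552 z tool hist(4mm from -60) [13 10 13 10 13  8  6  2  0  0  0  0  0  0  0  0  0  0]
   x range [-0.012  -0.0087  0.0063] y [0.0266 0.0412]
wrist -1 opening 0.055 z tool hist(4mm from -60) [194 183 166 150 132 131 102  61   0   0   0   0   0   0   0   0   0   0]
   x range [-0.006   0.0091  0.0099] y [-0.0422 -0.028 ]
wrist 1 opening 0.055 z tool hist(4mm from -60) [196 181 167 151 138 131 100  59   0   0   0   0   0   0   0   0   0   0]
   x range [-0.0062  0.0092  0.0099] y [0.0267 0.0411]
[ 0.5084 -0.2632  0.1277] [ 0.01  -0.009 -1.   ]
```

Both cameras agree: the real finger ends lie about 29–30 mm behind the reported TCP. I'll open, fix the small tilt and measure that offset more finely.

Call:
apply_moves --commands '[0, 0, 0, 0.009, 0.01, 0, 8.5, 0, 0, 0, 0, 0, 0, 8.5, 0, 0, 0, 0, 0, 0, 8.5]'

```text
t: 6.92
tool_pos: [0.5076, -0.2627, 0.1261]
orientation: [-0.468, -3.104, -0.003]
force: [0.0, -0.1, 0.9]
opening: 0.0802
```

```bash
python3 - <<'E'
from h import *
from scipy.spatial.transform import Rotation as R
for c in("scene","wrist"):
    m=camera_model(c); im,d=read_camera(c); s=read_state()
    T=R.from_rotvec(s["orientation"]).as_matrix(); p=(cloud(d,m)-s["tool_pos"])@T
    for sg in(-1,1):
        k=(d>0)&(abs(p[...,0])<.02)&(sg*p[...,1]>.02)&(sg*p[...,1]<.08)&(p[...,2]>-.06)&(p[...,2]<.012)
        print(c,sg,np.percentile(p[k][:,2],[90,97,100]).round(4),"inner y",np.abs(p[k][:,1]).min().round(4),"x",np.percentile(p[k][:,0],[3,97]).round(4))
    if c=="wrist":
        b=(d>0)&(p[...,2]<-.05)&(abs(p[...,1])<.1); z=p[b][:,2]; 
        f=b&((abs(p[...,0])>.02)); print("body lowest",np.percentile(p[f][:,2],[98,100]).round(4))
print(s["tool_pos"].round(4),s["opening"].round(4),T[:,2].round(4),"yaw",np.degrees(np.arctan2(T[1,1],T[0,1])).round(2))
E
```

```text
scene -1 [-0.0333 -0.031  -0.0277] inner y 0.0403 x [-0.0123  0.0056]
scene 1 [-0.0365 -0.0339 -0.0306] inner y 0.038 x [-0.0111  0.0083]
wrist -1 [-0.0335 -0.03   -0.0279] inner y 0.0416 x [-0.0059  0.0101]
wrist 1 [-0.0335 -0.0299 -0.0276] inner y 0.0404 x [-0.006   0.0101]
body lowest [-0.1184 -0.1158]Traceback (most recent call last):
  File "<stdin>", line 12, in <module>
AttributeError: 'float' object has no attribute 'round'
```

Tips are at TCP + 28.5 mm and the gripper body is at TCP + 116 mm, so the whole tool is offset by about 29 mm along z. For a tip height of 0.0845 the TCP has to be at 0.056.

Call:
apply_moves --commands '[0, 0, -2.5, 0, 0, 0, 9.3, 0, 0, -2, 0, 0, 0, 9.3, 0, 0, -1, 0, 0, 0, 9.3, 0, 0, 0, 0, 0, 0, 9.3, 0, 0, 0, 0, 0, 0, 9.3]'

```text
t: 7.65
tool_pos: [0.5081, -0.263, 0.0703]
orientation: [-0.468, -3.105, -0.002]
force: [0.6, 0.8, 0.3]
opening: 0.0928
```

Call:
apply_moves --commands '[0, 0, -0.9, 0, 0, 0, 9.3, 0, 0, -0.4, 0, 0, 0, 9.3, 0, 0, 0, 0, 0, 0, 9.3]'

```text
t: 8.02
tool_pos: [0.509, -0.2635, 0.0578]
orientation: [0.468, 3.106, 0.001]
force: [0.3, -0.4, 0.5]
opening: 0.093
```

```bash
python3 - <<'E'
from h import *
from scipy.spatial.transform import Rotation as R
s=read_state(); T=R.from_rotvec(s["orientation"]).as_matrix()
for c in("scene","wrist"):
    m=camera_model(c); im,d=read_camera(c)
    w=cloud(d,m); p=(w-s["tool_pos"])@T
    for sg in(-1,1):
        k=(d>0)&(abs(p[...,0])<.02)&(sg*p[...,1]>.038)&(sg*p[...,1]<.07)&(w[...,2]>.066)&(w[...,2]<.12)
        print(c,sg,"finger low z",np.percentile(w[k][:,2],[0,3,10]).round(4))
    k=(d>0)&(abs(p[...,0])<.06)&(abs(p[...,1])<.03)&(w[...,2]>.09)&(w[...,2]<.11); print("rim",np.percentile(w[k][:,2],[50,90,99]).round(4))
print(read_state()["tool_pos"].round(4),T[:,2].round(4))
E
```

```text
scene -1 finger low z [0.0851 0.0873 0.0931]
scene 1 finger low z [0.0877 0.0902 0.0935]
rim [0.0989 0.1034 0.105 ]
wrist -1 finger low z [0.0856 0.0882 0.0919]
wrist 1 finger low z [0.0852 0.0883 0.092 ]
rim [0.1013 0.1023 0.103 ]
[ 0.5091 -0.2636  0.0581] [ 8.e-04  4.e-04 -1.e+00]
```

Measured tips are at 0.0855 and the rim at 0.102. I go down 1.5 mm more and close.

Call:
apply_moves --commands '[-0.1, 0, -0.2, 0, 0, 0, 9.3, 0, 0, 0, 0, 0, 0, 5.5, 0, 0, 0, 0, 0, 0, 4, 0, 0, 0, 0, 0, 0, 4, 0, 0, 0, 0, 0, 0, 4, 0, 0, 0, 0, 0, 0, 4, 0, 0, 0, 0, 0, 0, 4]' --squeeze 20

```text
t: 9.0
tool_pos: [0.5085, -0.2637, 0.0566]
orientation: [0.468, 3.105, 0.0]
force: [-0.8, -0.6, 0.2]
opening: 0.0517
```

The opening is 51.7 mm, so it is gripped. I lift gently.

Call:
apply_moves --commands '[0, 0, 0.6, 0, 0, 0, 4, 0, 0, 1, 0, 0, 0, 4, 0, 0, 1.5, 0, 0, 0, 4, 0, 0, 2, 0, 0, 0, 4, 0, 0, 2, 0, 0, 0, 4, 0, 0, 2, 0, 0, 0, 4, 0, 0, 1, 0, 0, 0, 4, 0, 0, 0, 0, 0, 0, 4]'

```text
t: 10.0
tool_pos: [0.5085, -0.264, 0.1661]
orientation: [0.468, 3.102, -0.002]
force: [0.1, -0.1, -2.4]
opening: 0.0516
```

```bash
python3 - <<'E'
from h import *
im,d=read_camera("scene"); m=camera_model("scene"); 
for q in("steel_tray_center","steel_next_center","brass_tray_center"):
    for r in spot_point(q,"scene")[:4]:
        w=world(r["point"],m); print(q,round(r["conf"],2),w.round(3))
im2,_=read_camera("wrist")
a=cv2.resize(im[110:240,110:270],(400,325),interpolation=cv2.INTER_CUBIC)[:300]
cv2.imwrite("pics/lift.png",np.hstack([a,cv2.resize(im2,(400,300))]))
E
```

```text
steel_tray_center 0.76 [ 0.319 -0.369  0.022]
steel_tray_center 0.74 [ 0.506 -0.265  0.184]
steel_tray_center 0.73 [ 0.452 -0.454  0.025]
steel_tray_center 0.69 [ 0.689 -0.259  0.027]
brass_tray_center 0.76 [0.485 0.268 0.051]
```

View pics/lift.png

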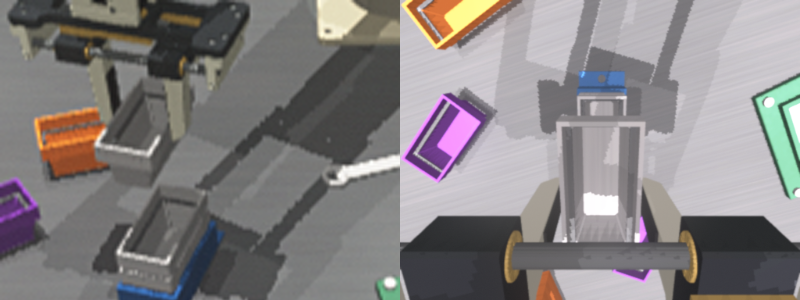

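The lift shows only the top tray in the fingers, at (150,130) in the left half, with the next tray still in its holder at (165,240). The weight reading of 2.4 N fits one tray. I move over the nest and turn by +28°.

Call:
apply_moves --commands '[1.1, 3.5, 0, 0, 0, 0.08, 4, 1.1, 3.5, 0, 0, 0, 0.08, 4, 1.1, 3.5, 0, 0, 0, 0.08, 4, 1.1, 3.5, 0, 0, 0, 0.08, 4, 1.1, 3.5, 0, 0, 0, 0.08, 4, 1.1, 3.5, 0, 0, 0, 0.08, 4, 1.1, 3.5, 0, 0, 0, 0, 4, 0, 0, 0, 0, 0, 0, 4]'

```text
t: 11.25
tool_pos: [0.5816, -0.0101, 0.156]
orientation: [0.304, -3.116, -0.005]
force: [-0.4, -0.7, -2.2]
opening: 0.0515
```

```bash
cat > st.py <<'E'
from h import *
from scipy.spatial.transform import Rotation as R
read_camera("wrist"); s=read_state(); T=R.from_rotvec(s["orientation"]).as_matrix()
print(s["tool_pos"].round(4),"yaw",np.degrees(np.arctan2(T[1,1],T[0,1])).round(2),"z",T[:,2].round(4),"F",s["force"].round(1),s["opening"])
E
python3 st.py; python3 - <<'E'
from h import *
m=camera_model("top"); im,d=read_camera("top"); P=cloud(d,m)
m2=camera_model("wrist"); im2,d2=read_camera("wrist"); W=cloud(d2,m2)
k=(d2>0)&(W[...,2]>.15)&(W[...,2]<.3)&(np.hypot(W[...,0]-.59,W[...,1])<.08)
for z0 in np.arange(.13,.23,.01): print(z0.round(2),((W[k][:,2]>z0)&(W[k][:,2]<z0+.01)).sum(),end=" ")
w=im2.min(-1)>190
cv2.imwrite("pics/over.png",im2)
# nest floor from scene, again
ms=camera_model("scene"); a,b=read_camera("scene"); S=cloud(b,ms); g=a.astype(int)
kk=(b>0)&(abs(S[...,2]-.012)<.006)&(np.hypot(S[...,0]-.6,S[...,1]-.015)<.075)&(g.min(-1)>190)
print(kk.sum(),cv2.minAreaRect(S[kk][:,:2].astype(np.float32)*1000),S[kk].mean(0).round(4))
E
```

```text
[ 0.5814 -0.0114  0.1559] yaw 101.1 z [-0.011   0.0013 -0.9999] F [-0.9 -0.4 -1.6] 0.05197550874042823
0.13 0 0.14 0 0.15 6056 0.16 1695 0.17 2088 0.18 3361 0.19 1806 0.2 3470 0.21 990 0.22 1253 404 ((599.3452758789062, 17.612266540527344), (101.30766296386719, 56.547264099121094), 8.668591499328613) [0.6184 0.024  0.0129]
```

Call:
apply_moves --commands '[1, 1.35, 0, 0, -0.011, 0, 4, 0.9, 1.3, 0, 0, 0, 0, 4, 0, 0, -2, 0, 0, 0, 4, 0, 0, -2, 0, 0, 0, 4, 0, 0, -2, 0, 0, 0, 4, 0, 0, -1.5, 0, 0, 0, 4, 0, 0, 0, 0, 0, 0, 4, 0, 0, 0, 0, 0, 0, 4]'

```text
t: 12.45
tool_pos: [0.5989, 0.0127, 0.073]
orientation: [0.294, -3.125, -0.002]
force: [0.9, -0.4, -1.6]
opening: 0.0518
```

```bash
python3 st.py; python3 - <<'E'
from h import *
from scipy.spatial.transform import Rotation as R
m=camera_model("wrist"); im,d=read_camera("wrist"); W=cloud(d,m); s=read_state(); z=s["tool_pos"][2]
c=s["tool_pos"]; T=R.from_rotvec(s["orientation"]).as_matrix(); p=(W-c)@T
k=(d>0)&(abs(W[...,2]-(z+.0450))<.004)&(abs(p[...,0])<.06)&(abs(p[...,1])<.0275)
print("rim",k.sum(),cv2.minAreaRect(W[k][:,:2].astype(np.float32)*1000),np.median(W[k][:,2]))
ms=camera_model("scene"); a,b=read_camera("scene"); S=cloud(b,ms)
k=(b>0)&(S[...,2]>z+.041)&(S[...,2]<z+.05)&(np.hypot(S[...,0]-c[0],S[...,1]-c[1])<.075); print("scene rim",k.sum(),cv2.minAreaRect(S[k][:,:2].astype(np.float32)*1000))
u,v=pix(c,ms).astype(int)
y0,x0=v-60,u-80
e=cv2.resize(a[y0:y0+120,x0:x0+160],(800,600),interpolation=cv2.INTER_CUBIC); cv2.imwrite("pics/near.png",e)
E
```

```text
[0.5989 0.0127 0.0731] yaw 100.75 z [-3.3e-03  8.0e-04 -1.0e+00] F [-0.4 -0.3 -1.8] 0.05170926633467268
rim 3190 ((588.4584350585938, 10.706933975219727), (85.89220428466797, 54.90523910522461), 9.58873176574707) 0.11819779402701258
scene rim 212 ((604.4022216796875, 9.712417602539062), (105.63275909423828, 77.84538269042969), 25.11728858947754)
```

View pics/near.png

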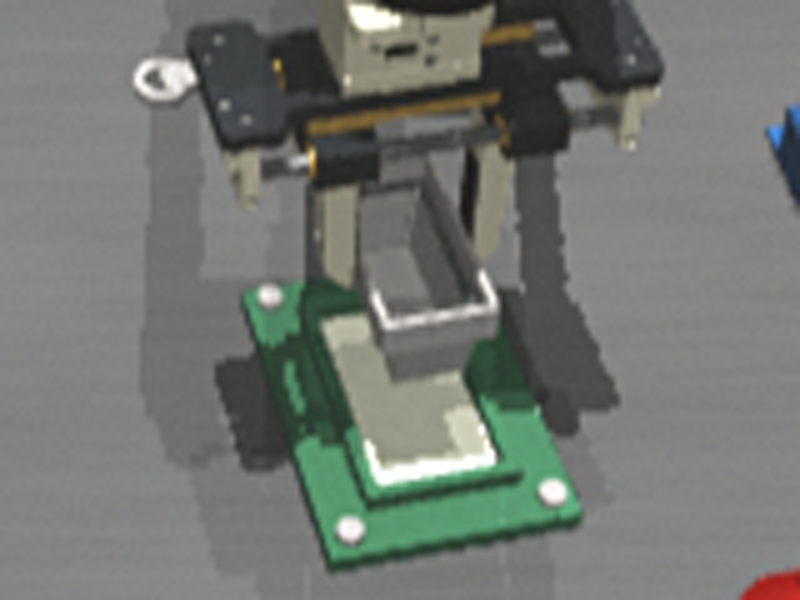

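The tray hangs level above the recess, its end at (430,340), with the white floor and low rim below and slightly ahead. I correct by +1.5 / +3 mm and descend.

Call:
apply_moves --commands '[0.15, 0.3, -1.5, 0, 0, 0, 4, 0, 0, -1.5, 0, 0, 0, 4, 0, 0, -1, 0, 0, 0, 4, 0, 0, -0.5, 0, 0, 0, 4, 0, 0, 0, 0, 0, 0, 4]'

```text
t: 13.22
tool_pos: [0.601, 0.0161, 0.0257]
orientation: [0.294, -3.126, -0.001]
force: [0.2, -0.3, -2.0]
opening: 0.0518
```

```bash
python3 st.py
```

```text
[0.6012 0.016  0.0261] yaw 100.76 z [-1.2e-03  7.0e-04 -1.0e+00] F [-0.3 -0.7 -2.1] 0.05201391721814017
```

Call:
apply_moves --commands '[0, 0, -0.5, 0, 0, 0, 4, 0, 0, -0.2, 0, 0, 0, 4, 0, 0, -0.1, 0, 0, 0, 4, 0, 0, 0, 0, 0, 0, 4]'

```text
t: 13.78
tool_pos: [0.6023, 0.0159, 0.0187]
orientation: [-0.294, 3.127, 0.001]
force: [0.3, -0.4, -2.0]
opening: 0.0516
```

```bash
python3 st.py
```

```text
[0.6024 0.0159 0.0189] yaw 100.75 z [ 1.1e-03  6.0e-04 -1.0e+00] F [ 0.1  0.6 -1.6] 0.05176757163559664
```

Call:
apply_moves --commands '[-0.1, 0, -0.2, 0, 0, 0, 4, 0, 0, -0.1, 0, 0, 0, 4, 0, 0, 0, 0, 0, 0, 4]'

```text
t: 14.2
tool_pos: [0.6017, 0.0159, 0.0167]
orientation: [-0.294, 3.126, 0.001]
force: [0.3, 0.5, -1.4]
opening: 0.052
```

```bash
python3 st.py
```

```text
[0.6017 0.0159 0.0167] yaw 100.75 z [ 1.9e-03  5.0e-04 -1.0e+00] F [-0.4  0.9  0.9] 0.05155488972089668
```

Call:
apply_moves --commands '[0, 0, -0.1, 0, 0, 0, 4, 0, 0, 0, 0, 0, 0, 4]'

```text
t: 14.5
tool_pos: [0.6018, 0.0159, 0.0167]
orientation: [-0.294, 3.126, 0.0]
force: [-0.6, 1.0, -2.1]
opening: 0.0523
```

Call:
apply_moves --commands '[0, 0, -0.15, 0, 0, 0, 4, 0, 0, -0.1, 0, 0, 0, 4, 0, 0, 0, 0, 0, 0, 4]'

```text
t: 14.88
tool_pos: [0.6024, 0.0159, 0.0167]
orientation: [-0.295, 3.125, 0.0]
force: [-0.0, -0.1, -2.1]
opening: 0.0521
```

```bash
for i in 1 2 3; do python3 st.py; done
```

```text
[0.6024 0.0159 0.0166] yaw 100.77 z [ 3.e-03  3.e-04 -1.e+00] F [-1.1  0.4  1.4] 0.051868373937492
[0.6024 0.016  0.0167] yaw 100.77 z [ 3.e-03  4.e-04 -1.e+00] F [-0.4 -0.5  1.3] 0.051788482564104274
[0.6024 0.0159 0.0166] yaw 100.77 z [ 2.9e-03  4.0e-04 -1.0e+00] F [-0.1  0.2  1.3] 0.05201374197899518
```

z holds at 0.0167, the predicted contact height of 0.0166, and the load has gone from -2 N to +1.3 N, so the tray stands on the floor. I release, retreat upward and look.

Call:
apply_moves --commands '[0, 0, 0, 0, 0, 0, 6, 0, 0, 0, 0, 0, 0, 7.5, 0, 0, 0, 0, 0, 0, 9, 0, 0, 0, 0, 0, 0, 9, 0, 0, 0, 0, 0, 0, 9]'

```text
t: 15.65
tool_pos: [0.6026, 0.0159, 0.0162]
orientation: [-0.294, 3.125, 0.0]
force: [0.4, 0.4, -0.1]
opening: 0.0892
```

Call:
apply_moves --commands '[0, 0, 1, 0, 0, 0, 9, 0, 0, 2, 0, 0, 0, 9, 0, 0, 4, 0, 0, 0, 9, 0, 0, 5, 0, 0, 0, 9, -3, 0, 4, 0, 0, 0, 9, -4, 0, 0, 0, 0, 0, 9, -4, 0, 0, 0, 0, 0, 9, 0, 0, 0, 0, 0, 0, 9]'

```text
t: 16.65
tool_pos: [0.4914, 0.0158, 0.1936]
orientation: [-0.293, 3.113, -0.003]
force: [0.1, -0.2, 0.6]
opening: 0.0902
```

```bash
python3 st.py; python3 - <<'E'
from h import *
ims=[]
for c in("scene","top"):
    m=camera_model(c); im,d=read_camera(c); P=cloud(d,m); ims.append(im)
    for n,cx,cy,zl,zh in(("placed rim",.601,.0155,.056,.07),("next rim",.508,-.263,.074,.09),("brass",.482,.268,.072,.09),("nest rim",.601,.0155,.018,.026)):
        k=(d>0)&(np.hypot(P[...,0]-cx,P[...,1]-cy)<.08)&(P[...,2]>zl)&(P[...,2]<zh)
        if k.sum()<10: print(c,n,k.sum()); continue
        r=cv2.minAreaRect(P[k][:,:2].astype(np.float32)*1000)
        A=np.c_[P[k][:,:2]-P[k][:,:2].mean(0),np.ones(k.sum())]; f=np.linalg.lstsq(A,P[k][:,2],rcond=None)[0]
        print(c,n,k.sum(),np.round(r[0],1),np.round(r[1],1),round(r[2],1),"z med/97",np.percentile(P[k][:,2],[50,97]).round(4),"slope",f[:2].round(3))
    for q in("steel_tray_center","steel_next_center","brass_tray_center","nest_floor"):
        for r in spot_point(q,c)[:5]: print(c,q,round(r["conf"],2),world(r["point"],m).round(3))
cv2.imwrite("pics/end.png",np.hstack([cv2.resize(ims[0],(400,300)),cv2.resize(ims[1][100:300,100:367],(400,300))]))
E
```

```text
[0.4928 0.0156 0.1939] yaw 100.76 z [ 1.660e-02 -7.000e-04 -9.999e-01] F [ 0.8 -0.5  0.9] 0.09007288337207646
scene placed rim 265 [602.2  13.7] [108.   53.1] 10.9 z med/97 [0.0612 0.0647] slope [-0.002 -0.006]
scene next rim 255 [ 509.3 -264.4] [ 53.6 108.7] 73.0 z med/97 [0.079  0.0833] slope [-0.002 -0.007]
scene brass 289 [482.5 266.6] [110.7  56.4] 4.9 z med/97 [0.0781 0.0823] slope [ 0.003 -0.002]
scene nest rim 363 [600.7  21. ] [129.7  86.1] 10.9 z med/97 [0.0224 0.0253] slope [-0.002 -0.01 ]
scene steel_tray_center 0.96 [ 0.321 -0.369  0.024]
scene steel_tray_center 0.7 [0.6   0.017 0.036]
scene steel_tray_center 0.67 [ 0.686 -0.259  0.027]
scene steel_tray_center 0.61 [ 0.451 -0.455  0.021]
scene brass_tray_center 0.56 [0.486 0.267 0.054]
scene nest_floor 0.58 [0.601 0.013 0.014]
top placed rim 0
top next rim 163 [ 507.8 -261.2] [ 52.4 104.4] 72.9 z med/97 [0.0793 0.0834] slope [-0.001  0.009]
top brass 196 [481.7 270.2] [104.4  54.7] 3.5 z med/97 [0.0787 0.0828] slope [ 0.003 -0.003]
top nest rim 0
top steel_tray_center 0.67 [ 0.457 -0.455  0.028]
top steel_tray_center 0.6 [ 0.684 -0.252  0.024]
top steel_tray_center 0.6 [ 0.322 -0.361  0.026]
top steel_next_center 0.96 [ 0.51  -0.263  0.049]
top brass_tray_center 0.9 [0.478 0.267 0.052]
```

View pics/end.png

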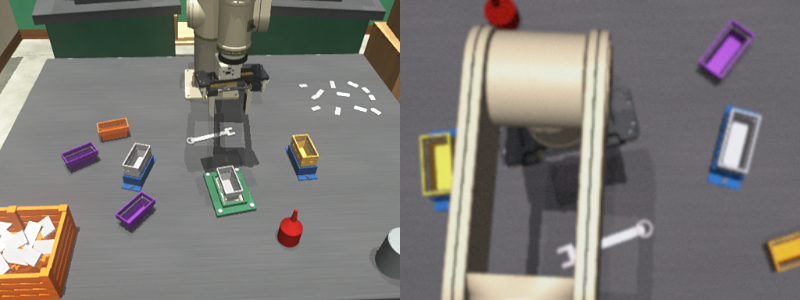

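The final picture shows the tray standing in the nest at (230,185) in the left half, with both stacks in place and the gripper clear. The rim is at 0.061–0.062 m, level, within 2–3 mm of the recess centre, and at 10.9° against about 11°. I hand it in.

```bash
python3 -c "
from plant import *
print(close_job())"
```

```text
the job is handed in; nothing more can be done
None
```

The top steel tray now stands in the recess of the green nest. I let go of it, the gripper is clear, and the job is handed in at about 17 s; no verdict came back.

**Last checks (scene camera):**

| Thing | Measured | Should be |
|---|---|---|
| Tray rim height | about 0.061–0.062 m | 0.062 m |
| Tray tilt (slope of rim) | below 0.5° | below 4.5° |
| Tray centre | (0.602, 0.014) | recess centre about (0.6005, 0.0155), within 18 mm |
| Tray direction | 10.9° | recess about 11°, within 15° |
| Next steel tray | same place, rim 0.079 m | unmoved, within 10 mm |
| Top brass tray | same place within about 1 mm | unmoved, within 10 mm |

**Failed or disagreed:**
- **First grasp missed:** the fingers closed just above the rim, with no contact force. Both cameras showed the real finger ends about 29 mm behind the reported TCP. I corrected for that, and the second grasp held at 51.7 mm opening.
- **Nest seen from above:** the arm blocked the top camera at the end, so the tray's final pose rests on the scene camera alone. The TCP height and force at touchdown agreed with it.
- **Brass tray angle:** the top view read about 2° less than before, which I put down to measurement scatter because the scene view changed by only 0.5°.

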